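Load the free stirrer place and press its start button

TASK

Stand the small brown bottle from the bench upright on the rubber mat of the free place of the three-place stirrer and let go of it; then start that place by pressing the button in front of it fully down for about a second and releasing it. Do not press a button before the bottle stands there, and leave the other two vessels and their buttons alone.

Things in the scene. Friction and masses are not known exactly. Their poses are not given: they have to be found in the camera images.
- brown_bottle: the bottle to be stirred: small round brown bottle with a white screw cap, 35 mm diameter, 70 mm tall in all, about 0.06 kg, loose, standing on the bench to the right of the stirrer at the start. Origin at the centre of its underside, z up along its axis. It may be gripped round the body or the cap
- stirrer3: three-place stirrer, a white box fixed to the bench, 200 mm deep, 336 mm wide. Rear deck 50 mm high (x = -35 to 95 mm) with three steel plates (86 mm diameter, tops at 52 mm), the places; front ledge 32 mm high (x = -105 to -35 mm) with three push buttons, each straight in front (-x) of its place. Origin at bench height under the unit; x away from the robot, y to its left, z up
- mat: black rubber disc, 64 mm diameter, 3 mm thick, fixed on the middle of the one free place, whichever that is in this run. Origin at the centre of its underside; the top is 3 mm above it (55 mm above the bench)
- tub: white lidded plastic tub, 71 mm diameter, 68 mm tall, standing on one of the other places; to be left alone. Origin at the centre of its underside
- clear_bottle: small clear bottle with a blue cap, 35 mm diameter, 70 mm tall, standing on the remaining place; to be left alone. Origin at the centre of its underside
- place_1 (a point): centre of the top of the left (+y) steel plate; the places are 108 mm apart
- place_2 (a point): centre of the top of the middle steel plate; the places are 108 mm apart
- place_3 (a point): centre of the top of the right (-y) steel plate; the places are 108 mm apart
- button_1_top (a point): centre of the top face of the left (+y) button's round grey cap, 28 mm diameter, in a flat black housing on the front ledge; it is pressed straight down, and this point moves with it. It lies 112 mm in front of the centre of place 1
- button_2_top (a point): centre of the top face of the middle button's round grey cap, 28 mm diameter, in a flat black housing on the front ledge; it is pressed straight down, and this point moves with it. It lies 112 mm in front of the centre of place 2
- button_3_top (a point): centre of the top face of the right (-y) button's round grey cap, 28 mm diameter, in a flat black housing on the front ledge; it is pressed straight down, and this point moves with it. It lies 112 mm in front of the centre of place 3
- button_1 (a joint): travel of the left (+y) button in m: 0 = released, 0.006 = fully down; its spring needs about 5 N at the bottom and pushes it back up
- button_2 (a joint): travel of the middle button in m: 0 = released, 0.006 = fully down; its spring needs about 5 N at the bottom and pushes it back up
- button_3 (a joint): travel of the right (-y) button in m: 0 = released, 0.006 = fully down; its spring needs about 5 N at the bottom and pushes it back up
There are look-alikes about, which are no part of the job. What is shaped like the brown_bottle but purple is not meant.

How it is judged:
By the outcome, as a careful person would: the job done as asked, in the order asked, and still so for the second after the job is handed in, with the robot touching nothing.
It also fails if it takes over 48 s, if anything falls off the work surface, if the arm or the gripper's body presses on something with over 40 N, if the wrist force passes 120 N, or if a joint passes its speed limit or range.

ROBOT

A 6-joint arm with a two-finger parallel gripper is mounted at the origin on a cart in front of the work surface, level with it; the furniture and walls round the work are solid. World frame = base frame: x ahead of the robot, y to its left, z up, the work surface at z = 0. Lengths are in m, angles in rad, forces in N, time in s.
With the tool pointing down it reaches from about 0.25 to 0.725 m from the base axis. Payload 4 kg.
Tool frame: the origin (TCP) lies on the centre line of the jaws, within the pads' length; the fingertips stand 22 mm ahead of it and the grasp point (between the pads) lies 3 mm ahead of it (bot.tip_reach is the distance from the TCP to the fingertips, in m); z points along the fingers, y is the line along which they close (so a half turn about z gives the same grasp; the last joint's range is limited). The gripper opens to 85 mm and grips with 20 to 120 N. Pads are 22 mm wide; open, the fingers measure 114 mm over their backs; the gripper's body (76 mm by 85 mm) begins 54 mm behind the grasp point. The pads swing forward as they close: fully open they stand 13 mm farther back than shut.
Start: joints at [-1.204, 0.241, 0.005, 1.335, 0, 1.571], TCP at [0.179, -0.467, 0.231] pointing down, gripper open.
Joint ranges: [-2.72, 2.72], [-1.05, 1.87], [-1.09, 1.28], [-1.99, 2.15], [-1.42, 1.44], [-3.14, 3.14]. Speed limits (rad/s): [2.79, 2.79, 3.14, 3.14, 3.14, 3.14].

INTERFACE

Orientations are given as a unit quaternion [x, y, z, w].
In Python, from workcell import bot gives the robot as it stands. The module is installed in compiled form; this text tells all that it offers.
- The arm moves only by the tool apply_moves, never from a script. Its argument "commands" is a list of rows, each a list of 4 numbers: the shift along the tool's x, y, z scaled (see below), then the turn about the tool's z scaled (see below). In form: [[tx, ty, tz, roll], ...]. A call has exactly 5 rows; each row shifts and turns the commanded pose from where the row before left it, along the tool's axes as they then stand; what a row does not reach is not made up. The controller multiplies each number of a shift by 20 mm and each number of a turn by 60 degrees. A row lasts 1/12 s, in which the tool goes at most 41.7 mm and 7.16 degrees, less where a joint would pass 70% of its speed; a pose out of reach is approached as far as the arm can. A call with a number of a shift or a turn outside -1 to 1 is refused whole. A call with a gripper value outside its range is refused whole. "claw" is the closure, from 0 (fully open) to 1 (shut), set as the call begins (left out, the last holds). The fingers move at their own pace and stop on an object; the grip force is fixed at half the most. Time passes only in rows, so rows that do not move let the fingers close, or fill a call up. It gives the time, the measured TCP pose, the force, the opening and the grip force at its end, in the units of the state.
- bot.get_obs(): the state, without advancing time (a new reading comes with each control period).
- bot.camera(name): name is "scene" or "top"; returns a dict with "image" (384x512x3 uint8, blue, green, red), "camera_matrix" (3x3 intrinsics, pixels), "k1" (the pictures are not rectified: a ray, as slopes to the right and down, at radius r is drawn at 1 + k1 r^2 times it, then the intrinsics apply), "R" (3x3) and "t" (3): a world point X has camera coordinates R X + t. Camera axes: x right, y down, z forward; pixel columns grow to the right and rows downward; lengths in m; the calibration is good to about 2 mm. A picture is of the moment at which its call begins. There is no depth.
- bot.job_done(): hands the job in; it is judged then, once.
The state is a dict: "clock": time; "joint_pos": joint angles; "joint_vel": joint speeds; "tau": joint torques, N m; "eef_pos": TCP position; "tool_rot": TCP orientation; "ft_force": force on the tool from outside, world axes, zero at the start; "ft_torque": the same for the moment, N m; "grip_width": finger opening in m; "grasp_force": force on a finger pad.
Only numpy, scipy, OpenCV 4.12 (cv2) and the standard library are available. Lean on these libraries where they do the work, as an engineer would, in place of code of your own. Each camera call takes 0.05 s, during which the arm holds its last target. There are 200 camera calls.

## Working session

There is one attempt and no reset: what is moved stays moved. The work goes in short steps, Python scripts to look and compute and a tool call to move; the robot and the scene stay as the last step left them, time stands still between calls to the robot, and variables do not carry over. Pictures are saved under pics/ and viewed, at most 10 in all, crops included, and the job is handed in when it is done.

Besides the shell and the picture viewer there is one more tool, called after "Call:" by a JSON object that holds its "method" and its "body". apply_moves: Moves the arm, as the interface text tells. Shifts and turns lie within -1 to 1; 1 stands for 20 mm of shift or 60 degrees of turn. Its arguments: {"type":"object","properties":{"commands":{"type":"array","items":{"type":"array","items":{"type":"number","minimum":-1,"maximum":1}}},"claw":{"type":"number"}},"required":["commands"]}

```bash
mkdir -p pics; cat > h.py <<'E'
import numpy as np,cv2
from workcell import bot
def snap(n,f):
    c=bot.camera(n); cv2.imwrite(f,c["image"]); np.savez(f[:-4]+'.npz',**{k:np.asarray(v) for k,v in c.items()}); return c
def ray(c,p):
    K=np.asarray(c["camera_matrix"]); k=float(c["k1"])
    q=cv2.undistortPoints(np.array([[p]],float),K,np.array([k,0,0,0.]))[0,0]
    R=np.asarray(c["R"]);t=np.asarray(c["t"])
    return -R.T@t, R.T@np.array([q[0],q[1],1.])
def atz(c,p,z):
    o,d=ray(c,p); return o+d*(z-o[2])/d[2]
def tri(c1,p1,c2,p2):
    o1,d1=ray(c1,p1);o2,d2=ray(c2,p2)
    s=np.linalg.lstsq(np.stack([d1,-d2],1),o2-o1,rcond=None)[0]
    a=o1+d1*s[0];b=o2+d2*s[1]; return (a+b)/2,np.linalg.norm(a-b)
def proj(c,X):
    R=np.asarray(c["R"]);t=np.asarray(c["t"])
    return cv2.projectPoints(np.array([X],float),cv2.Rodrigues(R)[0],t,np.asarray(c["camera_matrix"]),np.array([float(c["k1"]),0,0,0]))[0][0,0]
E
python3 - <<'E'
from h import *
for n in("scene","top"):
    c=snap(n,f"pics/{n}0.png"); print(n,c["camera_matrix"],c["k1"],-np.asarray(c["R"]).T@c["t"])
o=bot.get_obs(); print(o["clock"],o["eef_pos"],o["tool_rot"],o["grip_width"],bot.tip_reach)
E
```

```text
scene [[363.85132783   0.         255.99584748]
 [  0.         363.85132783 187.23708884]
 [  0.           0.           1.        ]] -0.09895825288987656 [0.01883903 0.52906889 0.59169086]
top [[413.68016696   0.         255.14139755]
 [  0.         413.68016696 200.39401499]
 [  0.           0.           1.        ]] -0.07251060779897049 [0.36514223 0.10369795 0.98062455]
0.1 [ 0.17913567 -0.466221    0.23041771] [ 9.83228399e-01  1.82376160e-01 -1.45174174e-04 -9.11344345e-04] 0.08524030391899108 0.022
```

View pics/scene0.png

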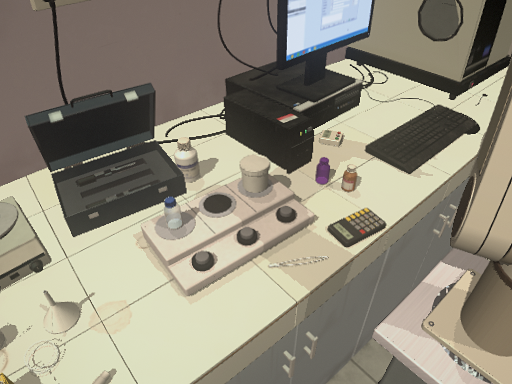

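View pics/top0.png

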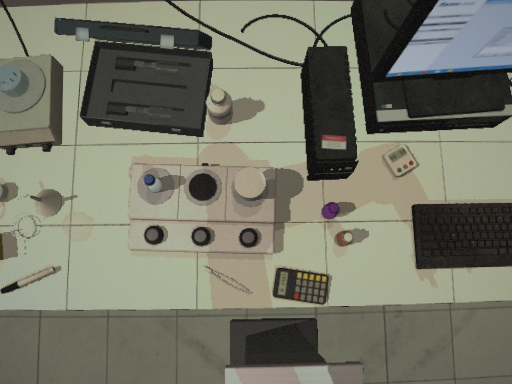

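The middle place is free: its mat is at scene (217,204) / top (203,187), with button 2 at scene (247,235) / top (201,236). The tub is on the right place and the clear bottle on the left.

Candidates for the bottle:
- Brown with a white cap, scene (349,179) / top (344,238).
- Purple, scene (323,170) / top (331,210), which the task excludes.
- Large bottle behind the stirrer, scene (186,160), which is too big and not to the right.

The brown one fits. I'll confirm it in an enlarged crop.

```bash
python3 - <<'E'
from h import *
s=cv2.imread("pics/scene0.png");t=cv2.imread("pics/top0.png")
z=lambda im,x,y,w,h,f:cv2.resize(im[y:y+h,x:x+w],None,fx=f,fy=f,interpolation=cv2.INTER_CUBIC)
a=np.hstack([z(s,305,145,66,50,6),z(t,310,195,66,50,6)])
b=np.hstack([z(s,186,184,99,75,4),z(t,165,170,99,75,4)])
cv2.imwrite("pics/crop.png",np.vstack([a,b])); print(a.shape,b.shape)
E
```

```text
(300, 792, 3) (300, 792, 3)
```

View pics/crop.png

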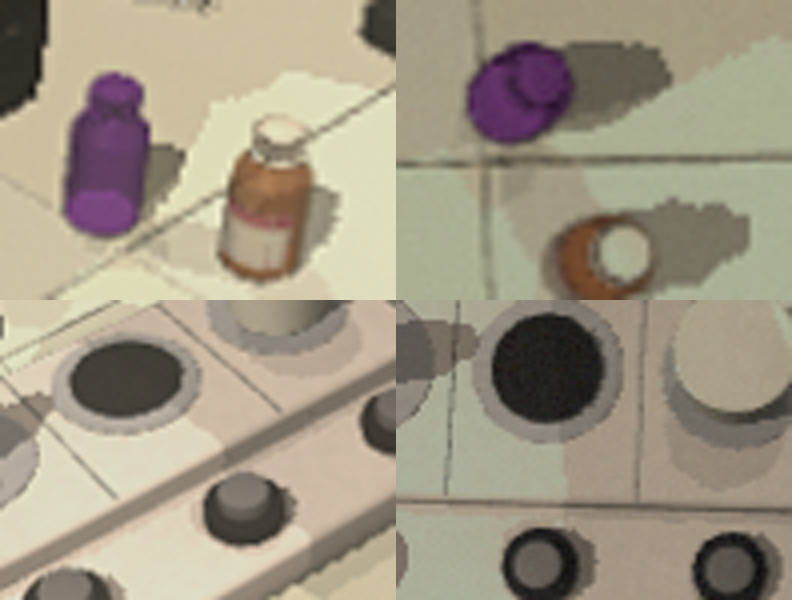

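Confirmed: the brown bottle stands upright with its white cap, cap top at scene (352,167) and top (348,237). The purple one is beside it. The mat and button are clear in both views.

```bash
python3 - <<'E'
from h import *
s=np.load("pics/scene0.npz");t=np.load("pics/top0.npz")
for n,a,b,z in(("cap",(351.6,166.8),(347.5,236.6),.07),("mat",(217.1,203.1),(202.6,186.6),.055),("button",(246.4,231.8),(199.9,235.9),.04),("b1",(202.5,258),(153,235),.04),("b3",(286,212),(248,237.5),.04),("purplecap",(324,160.5),(333.5,208),.07)):
    print(n,*[np.round(v,4) for v in tri(s,a,t,b)],atz(s,a,z).round(4),atz(t,b,z).round(4))
# brown body bottom check, mat colour centroid
im=t["image"];
m=(im.max(2)<60).astype(np.uint8)[160:215,180:225]; l,_,st,ce=cv2.connectedComponentsWithStats(m); i=1+st[1:,4].argmax(); print(ce[i]+[180,160],st[i])
im=s["image"];m=(im.max(2)<75).astype(np.uint8)[185:220,195:240]; l,_,st,ce=cv2.connectedComponentsWithStats(m); i=1+st[1:,4].argmax(); print(ce[i]+[195,185],st[i])
from scipy.spatial.transform import Rotation as Ro
o=bot.get_obs(); print(Ro.from_quat(o["tool_rot"]).as_matrix().round(4))
E
```

```text
cap [ 0.4365 -0.1212  0.0688] 0.0037 [ 0.4342 -0.1209  0.07  ] [ 0.4378 -0.1198  0.07  ]
mat [0.5577 0.2024 0.0542] 0.0016 [0.5562 0.2025 0.055 ] [0.5581 0.203  0.055 ]
button [0.4452 0.2081 0.0523] 0.0018 [0.4542 0.2002 0.04  ] [0.4469 0.2101 0.04  ]
b1 [0.4492 0.3149 0.0472] 0.0013 [0.4544 0.3116 0.04  ] [0.4503 0.317  0.04  ]
b3 [0.4402 0.1    0.0467] 0.0028 [0.4443 0.0939 0.04  ] [0.4418 0.1009 0.04  ]
purplecap [ 0.502  -0.0929  0.0667] 0.0025 [ 0.498  -0.0898  0.07  ] [ 0.5025 -0.0914  0.07  ]
[202.36221837 186.6117851 ] [  9  14  28  27 577]
[216.98416887 203.26912929] [  9  10  27  18 379]
[[ 9.335e-01  3.586e-01 -6.000e-04]
 [ 3.586e-01 -9.335e-01  1.700e-03]
 [ 0.000e+00 -1.800e-03 -1.000e+00]]
```

Measured positions, with heights matching the text:
- **Bottle:** (0.4365, -0.121), cap at 69 mm.
- **Mat top:** (0.5577, 0.2025, 0.0545).
- **Button 2:** (0.445, 0.208, about 0.05).

The current yaw already keeps the fingers clear of the purple bottle, so I'll move over the brown one.

Call:
{"method": "apply_moves", "body": {"commands": [[0.9,-0.57,0,0],[0.9,-0.57,0,0],[0.9,-0.57,0,0],[0.9,-0.57,0,0],[0.9,-0.57,0,0]], "claw": 0}}

```text
clock: 0.52
eef_pos: [0.2431, -0.3801, 0.2307]
tool_rot: [0.983, 0.182, -0.0, -0.001]
ft_force: [0.2, 0.3, -0.1]
grip_width: 0.0854
grasp_force: 0.0
```

Call:
{"method": "apply_moves", "body": {"commands": [[0.9,-0.57,0,0],[0.9,-0.57,0,0],[0.9,-0.57,0,0],[0.9,-0.57,0,0],[0.9,-0.57,0,0]]}}

```text
clock: 0.93
eef_pos: [0.3067, -0.2946, 0.2308]
tool_rot: [0.983, 0.182, -0.0, -0.0]
ft_force: [0.5, 0.1, -0.3]
grip_width: 0.0857
grasp_force: 0.0
```

Call:
{"method": "apply_moves", "body": {"commands": [[0.9,-0.57,0,0],[0.9,-0.57,0,0],[0.9,-0.57,0,0],[0.9,-0.57,0,0],[0.9,-0.57,0,0]]}}

```text
clock: 1.35
eef_pos: [0.3702, -0.2092, 0.2308]
tool_rot: [0.983, 0.182, -0.0, -0.0]
ft_force: [0.7, -0.5, -0.9]
grip_width: 0.0854
grasp_force: 0.0
```

Call:
{"method": "apply_moves", "body": {"commands": [[0.9,-0.57,0,0],[0.9,-0.57,0,0],[0.9,-0.57,0,0],[0.9,-0.57,0,0],[0.9,-0.57,0,0]]}}

```text
clock: 1.77
eef_pos: [0.4337, -0.1237, 0.2308]
tool_rot: [0.983, 0.182, -0.0, -0.0]
ft_force: [0.4, -0.7, 0.2]
grip_width: 0.0851
grasp_force: 0.0
```

```bash
cat > s.py <<'E'
import sys; from h import *
from scipy.spatial.transform import Rotation as Ro
o=bot.get_obs(); R=Ro.from_quat(o["tool_rot"]).as_matrix()
print("t",o["clock"],"p",o["eef_pos"].round(4),"q",o["joint_pos"].round(3),"w",o["grip_width"],"f",o["grasp_force"],o["ft_force"].round(2)); print(R.round(3).tolist())
if len(sys.argv)>1:
    d=np.array(list(map(float,sys.argv[1:4])))-o["eef_pos"]; print("units",(R.T@d/.02).round(3))
E
python3 s.py .4365 -.121 .038
```

```text
t 1.7667 p [ 0.4337 -0.1237  0.2308] q [-0.278  0.145 -0.116  1.311 -0.     2.497] w 0.08509167128301122 f 0.0 [ 0.39 -0.74  0.2 ]
[[0.933, 0.359, -0.001], [0.359, -0.933, 0.0], [-0.001, -0.001, -1.0]]
units [ 0.186 -0.073  9.639]
```

Call:
{"method": "apply_moves", "body": {"commands": [[0.19,-0.07,0.95,0],[0,0,1,0],[0,0,1,0],[0,0,1,0],[0,0,1,0]]}}

```text
clock: 2.18
eef_pos: [0.4363, -0.1219, 0.131]
tool_rot: [0.983, 0.183, -0.0, -0.0]
ft_force: [0.1, 0.1, 0.0]
grip_width: 0.0855
grasp_force: 0.0
```

```bash
python3 - <<'E'
from h import *
s=snap("scene","pics/scene1.png");t=snap("top","pics/top1.png")
z=lambda im,x,y,w,h,f:cv2.resize(im[y:y+h,x:x+w],None,fx=f,fy=f,interpolation=cv2.INTER_CUBIC)
cv2.imwrite("pics/c1.png",np.hstack([z(s["image"],290,90,100,120,4),z(t["image"],295,180,100,120,4)]))
E
python3 s.py .4365 -.121 .038
```

```text
t 2.2833 p [ 0.4336 -0.1212  0.1289] q [-0.273  0.225 -0.296  1.058 -0.     2.502] w 0.08529676342890981 f 0.0 [-0.6  -0.22 -0.54]
[[0.933, 0.359, -0.008], [0.359, -0.933, 0.002], [-0.006, -0.005, -1.0]]
units [0.168 0.063 4.546]
```

View pics/c1.png

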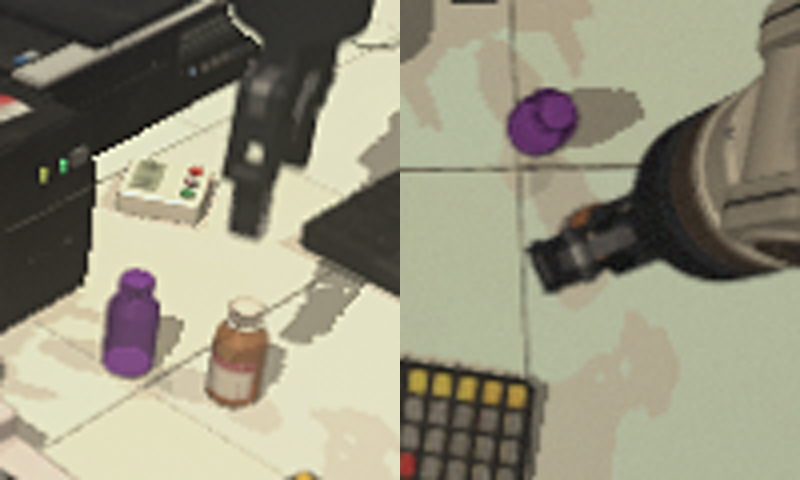

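The bottle stands undisturbed under the open gripper, at about (235,355) in the left crop, with the purple one clear at (130,320). I'll go down now.

Call:
{"method": "apply_moves", "body": {"commands": [[0.05,0,0.92,0],[0,0,0.92,0],[0,0,0.92,0],[0,0,0.92,0],[0,0,0.92,0]]}}

```text
clock: 2.7
eef_pos: [0.4385, -0.1221, 0.0406]
tool_rot: [0.983, 0.182, 0.001, 0.0]
ft_force: [-0.4, -0.1, -1.1]
grip_width: 0.0856
grasp_force: 0.0
```

Call:
{"method": "apply_moves", "body": {"commands": [[0,0,0,0],[0,0,0,0],[0,0,0,0],[0,0,0,0],[0,0,0,0]]}}

```text
clock: 3.12
eef_pos: [0.4388, -0.1221, 0.0416]
tool_rot: [0.983, 0.182, 0.001, 0.001]
ft_force: [0.6, -0.4, 0.5]
grip_width: 0.0853
grasp_force: 0.0
```

```bash
python3 s.py .4365 -.121 .038
```

```text
t 3.1167 p [ 0.4388 -0.1221  0.0416] q [-0.271  0.334 -0.413  0.821  0.     2.503] w 0.08533555166460306 f 0.0 [ 0.64 -0.38  0.51]
[[0.933, 0.359, 0.003], [0.359, -0.933, -0.001], [0.002, 0.002, -1.0]]
units [-0.087 -0.093  0.18 ]
```

Call:
{"method": "apply_moves", "body": {"commands": [[-0.08,-0.08,0.15,0],[0,0,0,0],[0,0,0,0],[0,0,0,0],[0,0,0,0]]}}

```text
clock: 3.53
eef_pos: [0.4355, -0.1209, 0.0373]
tool_rot: [0.983, 0.182, 0.0, 0.0]
ft_force: [0.6, 0.4, 0.1]
grip_width: 0.0851
grasp_force: 0.0
```

Call:
{"method": "apply_moves", "body": {"commands": [[0,0,0,0],[0,0,0,0],[0,0,0,0],[0,0,0,0],[0,0,0,0]], "claw": 1}}

```text
clock: 3.95
eef_pos: [0.436, -0.1209, 0.0376]
tool_rot: [0.983, 0.182, 0.0, 0.0]
ft_force: [-0.1, 0.2, 2.1]
grip_width: 0.0321
grasp_force: 59.2
```

Call:
{"method": "apply_moves", "body": {"commands": [[0,0,0,0],[0,0,0,0],[0,0,0,0],[0,0,0,0],[0,0,0,0]]}}

```text
clock: 4.37
eef_pos: [0.4358, -0.1209, 0.0376]
tool_rot: [0.983, 0.182, 0.0, 0.0]
ft_force: [-0.4, 1.2, 5.5]
grip_width: 0.0314
grasp_force: 59.3
```

```bash
python3 s.py .5577 .2025 .095
```

```text
t 4.3667 p [ 0.4358 -0.1209  0.0376] q [-0.271  0.336 -0.424  0.81   0.     2.504] w 0.03136845434609186 f 59.303659494034946 [-0.45  1.17  5.55]
[[0.933, 0.359, 0.001], [0.359, -0.933, -0.0], [0.001, 0.0, -1.0]]
units [ 11.489 -12.909  -2.868]
```

Call:
{"method": "apply_moves", "body": {"commands": [[0,0,-0.4,0],[0,0,-0.6,0],[0,0,-1,0],[0,0,-1,0],[0,0,-1,0]]}}

```text
clock: 4.78
eef_pos: [0.4348, -0.1207, 0.1178]
tool_rot: [0.983, 0.182, -0.001, -0.0]
ft_force: [0.4, -0.4, -0.0]
grip_width: 0.0318
grasp_force: 59.7
```

Call:
{"method": "apply_moves", "body": {"commands": [[0,0,-1,-0.1],[0,0,-1,-0.1],[0,0,-1,-0.1],[0,0,-0.8,-0.1],[0,0,0,-0.1]]}}

```text
clock: 5.2
eef_pos: [0.4373, -0.1214, 0.1967]
tool_rot: [0.901, 0.433, 0.002, 0.002]
ft_force: [0.3, -1.3, -0.9]
grip_width: 0.0319
grasp_force: 59.7
```

```bash
python3 s.py .5577 .2025 .095; python3 - <<'E'
from h import *
s=snap("scene","pics/scene2.png");t=snap("top","pics/top2.png")
z=lambda im,x,y,w,h,f:cv2.resize(im[y:y+h,x:x+w],None,fx=f,fy=f,interpolation=cv2.INTER_CUBIC)
cv2.imwrite("pics/c2.png",np.hstack([z(s["image"],290,90,100,120,4),z(t["image"],295,180,100,120,4)]))
E
```

```text
t 5.2 p [ 0.4373 -0.1214  0.1967] q [-0.271  0.164 -0.183  1.218 -0.     1.975] w 0.031850219106032765 f 59.68847637064755 [ 0.27 -1.33 -0.94]
[[0.625, 0.781, 0.006], [0.781, -0.625, -0.002], [0.002, 0.005, -1.0]]
units [16.392 -5.452  5.094]
```

View pics/c2.png

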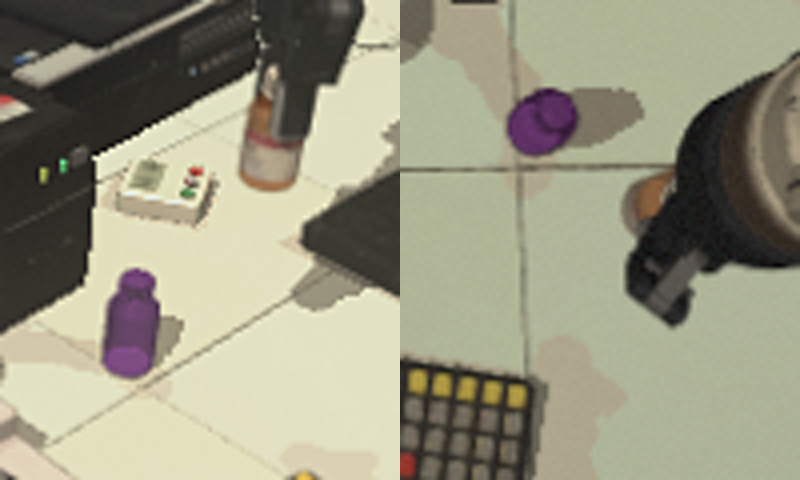

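The bottle is held off the bench and near upright, at about (270,145) in the left crop. I'll compare its base with the TCP to get its offset in the hand.

```bash
python3 - <<'E'
from h import *
s=np.load("pics/scene2.npz");o=bot.get_obs();p=o["eef_pos"]
print(p, atz(s,(357.2,134),.159), proj(s,[p[0],p[1],.159]))
for dx,dy in((.01,0),(0,.01)): print(proj(s,[p[0]+dx,p[1]+dy,.159]))
im=s["image"].astype(int); b,g,r=im[...,0],im[...,1],im[...,2]
# edges rows
for y in (124,127,130,133,136): print(y,[tuple(im[y,x]) for x in range(346,370,1)])
# original
s0=np.load("pics/scene0.npz");print(proj(s0,[.4365,-.121,0]),proj(s0,[.4365,-.121,.07]),proj(np.load("pics/top0.npz"),[.4365,-.121,.0]))
E
```

```text
[ 0.43575006 -0.12096402  0.19403734] [ 0.43888557 -0.12773017  0.159     ] [356.50580378 135.46025733]
[353.10282301 133.82607985]
[353.86807269 136.87933653]
124 [(np.int64(193), np.int64(222), np.int64(223)), (np.int64(199), np.int64(225), np.int64(225)), (np.int64(194), np.int64(225), np.int64(226)), (np.int64(198), np.int64(229), np.int64(229)), (np.int64(165), np.int64(195), np.int64(199)), (np.int64(89), np.int64(102), np.int64(126)), (np.int64(83), np.int64(91), np.int64(133)), (np.int64(80), np.int64(86), np.int64(139)), (np.int64(79), np.int64(83), np.int64(140)), (np.int64(83), np.int64(92), np.int64(144)), (np.int64(79), np.int64(91), np.int64(141)), (np.int64(76), np.int64(89), np.int64(132)), (np.int64(98), np.int64(108), np.int64(124)), (np.int64(99), np.int64(109), np.int64(114)), (np.int64(82), np.int64(90), np.int64(95)), (np.int64(71), np.int64(79), np.int64(83)), (np.int64(69), np.int64(77), np.int64(81)), (np.int64(72), np.int64(80), np.int64(83)), (np.int64(72), np.int64(79), np.int64(85)), (np.int64(66), np.int64(72), np.int64(82)), (np.int64(118), np.int64(137
[... 4057 characters left out ...]
t64(162)), (np.int64(72), np.int64(111), np.int64(160)), (np.int64(75), np.int64(113), np.int64(161)), (np.int64(75), np.int64(112), np.int64(161)), (np.int64(77), np.int64(115), np.int64(161)), (np.int64(76), np.int64(113), np.int64(154)), (np.int64(104), np.int64(139), np.int64(164)), (np.int64(161), np.int64(196), np.int64(205)), (np.int64(186), np.int64(223), np.int64(225)), (np.int64(190), np.int64(224), np.int64(226)), (np.int64(189), np.int64(223), np.int64(226)), (np.int64(189), np.int64(223), np.int64(225)), (np.int64(184), np.int64(219), np.int64(221)), (np.int64(184), np.int64(219), np.int64(222))]
[346.97421794 188.34269443] [350.87013691 166.38089919] [341.04194822 239.61699892]
```

Call:
{"method": "apply_moves", "body": {"commands": [[0.82,-0.27,0,0],[0.82,-0.27,0,0],[0.82,-0.27,0,0],[0.82,-0.27,0,0],[0.82,-0.27,0,0]]}}

```text
clock: 5.72
eef_pos: [0.4654, -0.0394, 0.1922]
tool_rot: [0.903, 0.429, -0.001, -0.001]
ft_force: [-0.3, -0.3, -0.2]
grip_width: 0.0315
grasp_force: 59.7
```

Call:
{"method": "apply_moves", "body": {"commands": [[0.82,-0.27,0,0],[0.82,-0.27,0,0],[0.82,-0.27,0,0],[0.82,-0.27,0,0],[0.82,-0.27,0,0]]}}

```text
clock: 6.13
eef_pos: [0.496, 0.0414, 0.1921]
tool_rot: [0.903, 0.429, -0.001, -0.0]
ft_force: [-0.0, 0.1, -1.8]
grip_width: 0.0314
grasp_force: 59.7
```

Call:
{"method": "apply_moves", "body": {"commands": [[0.82,-0.27,0,0],[0.82,-0.27,0,0],[0.82,-0.27,0,0],[0.82,-0.27,0,0],[0.82,-0.27,0,0]]}}

```text
clock: 6.55
eef_pos: [0.5266, 0.1219, 0.192]
tool_rot: [0.903, 0.429, -0.001, -0.0]
ft_force: [0.6, -0.7, -1.2]
grip_width: 0.0316
grasp_force: 59.7
```

Call:
{"method": "apply_moves", "body": {"commands": [[0.82,-0.27,0,0],[0.82,-0.27,0,0],[0.82,-0.27,0,0],[0.82,-0.27,0,0],[0.82,-0.27,0,0]]}}

```text
clock: 6.97
eef_pos: [0.5573, 0.2025, 0.1918]
tool_rot: [0.903, 0.429, -0.001, -0.0]
ft_force: [0.4, 0.1, -0.3]
grip_width: 0.0318
grasp_force: 59.7
```

Call:
{"method": "apply_moves", "body": {"commands": [[0,0,0,0],[0,0,0,0],[0,0,0,0],[0,0,0,0],[0,0,0,0]]}}

```text
clock: 7.38
eef_pos: [0.5576, 0.2011, 0.1931]
tool_rot: [0.903, 0.43, -0.0, 0.0]
ft_force: [0.3, -0.6, -1.3]
grip_width: 0.0313
grasp_force: 59.7
```

```bash
python3 s.py .5577 .2025 .095
```

```text
t 7.3833 p [0.5576 0.2011 0.1931] q [ 0.346  0.443  0.196  1.324 -0.     2.599] w 0.03131664774709484 f 59.67982393456623 [ 0.26 -0.62 -1.34]
[[0.63, 0.776, -0.001], [0.776, -0.63, -0.0], [-0.001, -0.0, -1.0]]
units [ 0.061 -0.037  4.905]
```

Down to about 2 mm above contact (TCP 0.095), then slowly.

Call:
{"method": "apply_moves", "body": {"commands": [[0.05,-0.03,1,0],[0,0,1,0],[0,0,1,0],[0,0,1,0],[0,0,0.7,0]]}}

```text
clock: 7.8
eef_pos: [0.5571, 0.2021, 0.0975]
tool_rot: [0.903, 0.43, -0.001, -0.0]
ft_force: [-0.6, 0.6, 0.0]
grip_width: 0.0314
grasp_force: 59.7
```

Call:
{"method": "apply_moves", "body": {"commands": [[0,0,0.05,0],[0,0,0.05,0],[0,0,0,0],[0,0,0,0],[0,0,0,0]]}}

```text
clock: 8.22
eef_pos: [0.559, 0.2035, 0.0987]
tool_rot: [0.903, 0.431, 0.001, 0.0]
ft_force: [0.1, -0.5, -1.0]
grip_width: 0.0319
grasp_force: 59.7
```

```bash
python3 s.py .5577 .2025 .093; python3 - <<'E'
from h import *
s=snap("scene","pics/scene3.png");t=snap("top","pics/top3.png")
z=lambda im,x,y,w,h,f:cv2.resize(im[y:y+h,x:x+w],None,fx=f,fy=f,interpolation=cv2.INTER_CUBIC)
cv2.imwrite("pics/c3.png",np.hstack([z(s["image"],165,110,100,120,4),z(t["image"],150,120,100,120,4)]))
E
```

```text
t 8.2167 p [0.559  0.2035 0.0987] q [0.349 0.508 0.045 1.104 0.    2.6  ] w 0.03191752100554257 f 59.682364566251636 [ 0.08 -0.53 -0.95]
[[0.629, 0.777, 0.003], [0.777, -0.629, 0.001], [0.002, 0.001, -1.0]]
units [-0.08  -0.022  0.287]
```

View pics/c3.png

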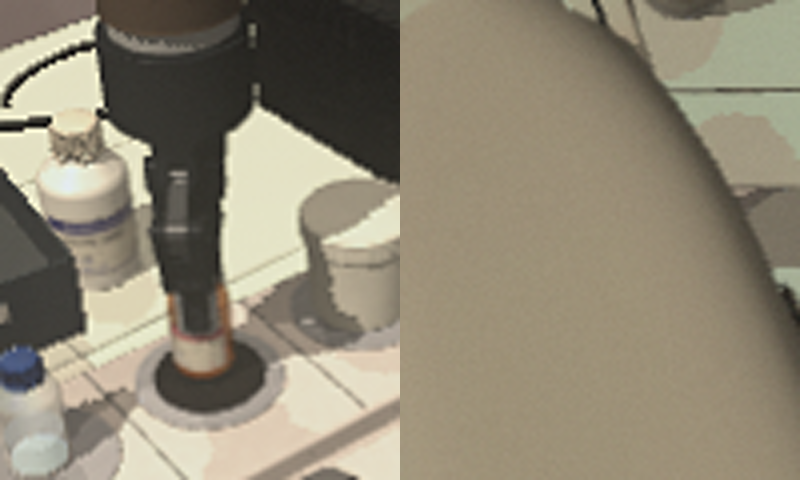

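The bottle hangs upright about 5 mm above the mat (mat at left crop (211,375)), clear of both neighbours. I'll lower it until it touches.

Call:
{"method": "apply_moves", "body": {"commands": [[0,0,0.08,0],[0,0,0.08,0],[0,0,0,0],[0,0,0,0],[0,0,0,0]]}}

```text
clock: 8.73
eef_pos: [0.558, 0.2032, 0.0939]
tool_rot: [0.903, 0.431, -0.0, -0.0]
ft_force: [0.3, 0.2, -2.0]
grip_width: 0.0316
grasp_force: 59.7
```

Call:
{"method": "apply_moves", "body": {"commands": [[0,0,0.05,0],[0,0,0,0],[0,0,0,0],[0,0,0,0],[0,0,0,0]]}}

```text
clock: 9.15
eef_pos: [0.5581, 0.2032, 0.093]
tool_rot: [0.903, 0.431, 0.0, -0.0]
ft_force: [0.5, -0.3, -1.0]
grip_width: 0.0315
grasp_force: 59.7
```

Call:
{"method": "apply_moves", "body": {"commands": [[0,0,0.05,0],[0,0,0,0],[0,0,0,0],[0,0,0,0],[0,0,0,0]]}}

```text
clock: 9.57
eef_pos: [0.5584, 0.2034, 0.0926]
tool_rot: [0.903, 0.431, 0.001, -0.0]
ft_force: [-0.9, 0.9, 4.7]
grip_width: 0.0319
grasp_force: 60.3
```

Contact (4.7 N). Releasing.

Call:
{"method": "apply_moves", "body": {"commands": [[0,0,0,0],[0,0,0,0],[0,0,0,0],[0,0,0,0],[0,0,0,0]], "claw": 0.2}}

```text
clock: 9.98
eef_pos: [0.5578, 0.2031, 0.0916]
tool_rot: [0.903, 0.431, -0.0, -0.0]
ft_force: [0.6, -0.4, 0.4]
grip_width: 0.0682
grasp_force: 0.0
```

Call:
{"method": "apply_moves", "body": {"commands": [[0,0,0,0],[0,0,0,0],[0,0,-0.3,0],[0,0,-0.6,0],[0,0,-1,0]]}}

```text
clock: 10.4
eef_pos: [0.5565, 0.2026, 0.1286]
tool_rot: [0.903, 0.431, -0.002, -0.0]
ft_force: [0.2, -0.5, 0.0]
grip_width: 0.0683
grasp_force: 0.0
```

Call:
{"method": "apply_moves", "body": {"commands": [[0,0,-1,0],[0,0,-1,0],[0,0,-1,0],[0,0,-1,0],[0,0,-0.5,0]]}}

```text
clock: 10.82
eef_pos: [0.5592, 0.2036, 0.2235]
tool_rot: [0.903, 0.431, 0.002, 0.0]
ft_force: [0.3, -0.3, 0.2]
grip_width: 0.0683
grasp_force: 0.0
```

```bash
python3 s.py .4455 .2065 .15; python3 - <<'E'
from h import *
s=snap("scene","pics/scene4.png")
z=lambda im,x,y,w,h,f:cv2.resize(im[y:y+h,x:x+w],None,fx=f,fy=f,interpolation=cv2.INTER_CUBIC)
cv2.imwrite("pics/c4.png",z(s["image"],140,120,180,150,4))
E
```

```text
t 10.8167 p [0.5592 0.2036 0.2235] q [ 0.349  0.432  0.257  1.391 -0.     2.6  ] w 0.0683494818767471 f 0.0 [ 0.29 -0.33  0.16]
[[0.629, 0.777, 0.005], [0.777, -0.629, 0.002], [0.004, 0.002, -1.0]]
units [-3.478 -4.518  3.651]
```

View pics/c4.png

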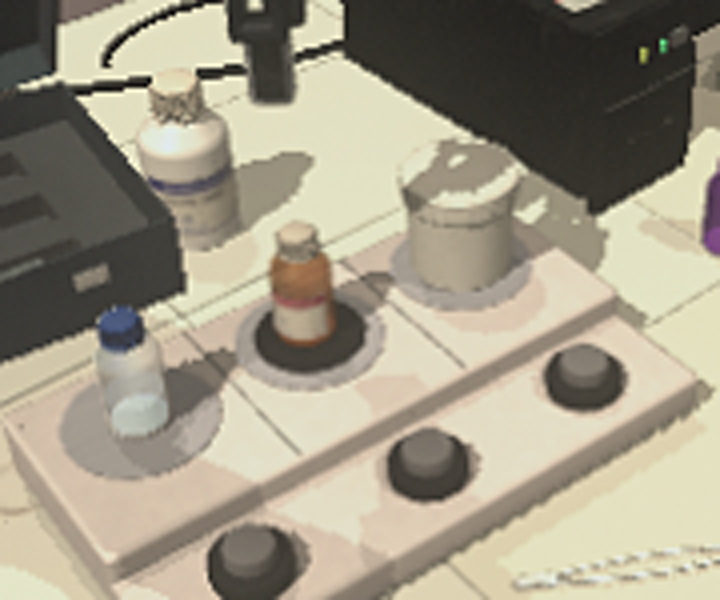

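The brown bottle stands upright on the middle mat, at crop (300,290), and the other vessels are untouched. Next is button 2, predicted from mat and yaw at (0.4458, 0.2072), which agrees with the measurement. I'll close the jaws and go above it.

Call:
{"method": "apply_moves", "body": {"commands": [[-0.7,-0.9,0,0],[-0.7,-0.9,0,0],[-0.7,-0.9,0,0],[-0.7,-0.9,0,0],[-0.7,-0.9,0,0]], "claw": 1}}

```text
clock: 11.28
eef_pos: [0.4425, 0.2051, 0.219]
tool_rot: [0.903, 0.431, -0.001, -0.0]
ft_force: [-0.5, 1.1, -0.2]
grip_width: 0.0074
grasp_force: 0.0
```

Call:
{"method": "apply_moves", "body": {"commands": [[0,0,1,0],[0,0,1,0],[0,0,1,0],[0,0,1,0],[0,0,1,0]]}}

```text
clock: 11.7
eef_pos: [0.4434, 0.2052, 0.1185]
tool_rot: [0.902, 0.431, -0.0, -0.0]
ft_force: [-0.1, 0.1, 0.3]
grip_width: -0.0001
grasp_force: 0.0
```

Call:
{"method": "apply_moves", "body": {"commands": [[0,0,1,0],[0,0,0.3,0],[0,0,0,0],[0,0,0,0],[0,0,0,0]]}}

```text
clock: 12.12
eef_pos: [0.4449, 0.2058, 0.0951]
tool_rot: [0.903, 0.431, 0.001, -0.0]
ft_force: [0.6, 0.7, 1.0]
grip_width: -0.0002
grasp_force: 0.0
```

```bash
python3 s.py .4455 .2072 .073; python3 - <<'E'
from h import *
s=snap("scene","pics/scene5.png");t=snap("top","pics/top5.png")
z=lambda im,x,y,w,h,f:cv2.resize(im[y:y+h,x:x+w],None,fx=f,fy=f,interpolation=cv2.INTER_CUBIC)
cv2.imwrite("pics/c5.png",np.hstack([z(s["image"],195,150,100,120,4),z(t["image"],150,180,100,120,4)]))
E
```

```text
t 12.1167 p [0.4449 0.2058 0.0951] q [ 0.433  0.326 -0.255  0.988  0.     2.684] w -0.0002163758985047089 f 0.0 [0.56 0.73 0.95]
[[0.629, 0.777, 0.002], [0.777, -0.629, 0.001], [0.002, 0.001, -1.0]]
units [ 0.072 -0.022  1.103]
```

View pics/c5.png

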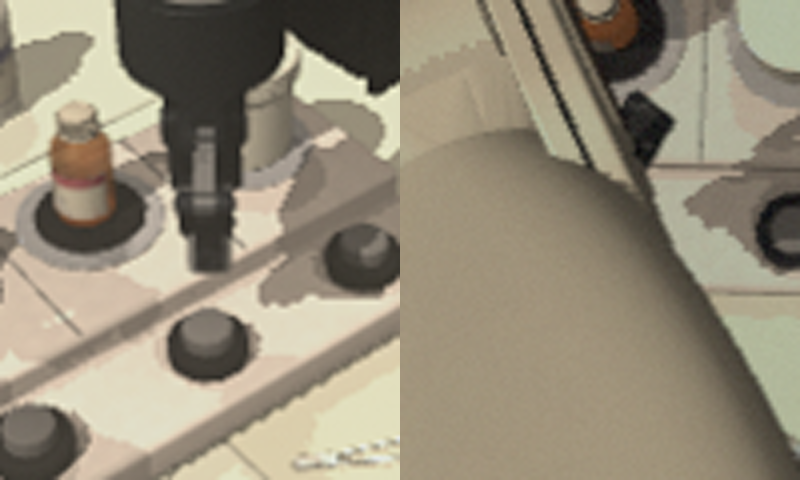

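```bash
python3 - <<'E'
from h import *
s=np.load("pics/scene5.npz")
for X in([.4449,.2058,.073],[.4455,.2072,.05],[.4455,.2072,.045]): print(X,((proj(s,X)-[195,150]+.5)*4-.5).round(1))
E
```

```text
[0.4449, 0.2058, 0.073] [208.  297.9]
[0.4455, 0.2072, 0.05] [206.5 330.4]
[0.4455, 0.2072, 0.045] [206.8 337.2]
```

The tip lies on the button's vertical line, but it looks higher than the nominal 22 mm reach implies. I'll descend by feel.

Call:
{"method": "apply_moves", "body": {"commands": [[0.05,-0.02,0.4,0],[0,0,0.4,0],[0,0,0.1,0],[0,0,0,0],[0,0,0,0]]}}

```text
clock: 12.63
eef_pos: [0.444, 0.2063, 0.0756]
tool_rot: [0.903, 0.431, -0.001, 0.0]
ft_force: [0.1, 0.9, 0.3]
grip_width: -0.0002
grasp_force: 0.0
```

Call:
{"method": "apply_moves", "body": {"commands": [[0,0,0.1,0],[0,0,0.1,0],[0,0,0,0],[0,0,0,0],[0,0,0,0]]}}

```text
clock: 13.05
eef_pos: [0.4444, 0.2065, 0.0721]
tool_rot: [0.903, 0.431, 0.0, -0.0]
ft_force: [-0.2, 0.5, 0.3]
grip_width: 0.0001
grasp_force: 0.0
```

```bash
python3 s.py .4455 .2072 .073; python3 - <<'E'
from h import *
s=snap("scene","pics/scene6.png")
z=lambda im,x,y,w,h,f:cv2.resize(im[y:y+h,x:x+w],None,fx=f,fy=f,interpolation=cv2.INTER_CUBIC)
cv2.imwrite("pics/c6.png",z(s["image"],195,170,100,100,6))
E
```

```text
t 13.05 p [0.4444 0.2065 0.0721] q [ 0.435  0.353 -0.284  0.933  0.     2.686] w 7.64980317328046e-05 f 0.0 [-0.21  0.52  0.28]
[[0.629, 0.777, 0.0], [0.777, -0.629, 0.0], [0.0, 0.0, -1.0]]
units [ 0.062  0.018 -0.047]
```

View pics/c6.png

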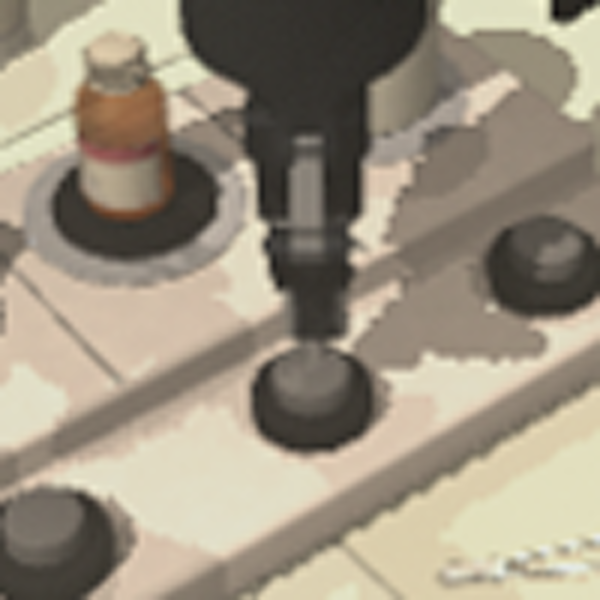

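The tip at crop (318,345) is still just above and behind the button top at (312,378), with no contact yet. I'll continue in small steps.

Call:
{"method": "apply_moves", "body": {"commands": [[0,0,0.1,0],[0,0,0,0],[0,0,0.1,0],[0,0,0,0],[0,0,0,0]]}}

```text
clock: 13.52
eef_pos: [0.4443, 0.2064, 0.0678]
tool_rot: [0.903, 0.431, -0.0, -0.0]
ft_force: [0.4, -0.4, 0.6]
grip_width: 0.0
grasp_force: 0.0
```

Call:
{"method": "apply_moves", "body": {"commands": [[0,0,0.1,0],[0,0,0,0],[0,0,0,0],[0,0,0,0],[0,0,0,0]]}}

```text
clock: 13.93
eef_pos: [0.4444, 0.2064, 0.066]
tool_rot: [0.903, 0.431, -0.0, -0.0]
ft_force: [0.6, -0.2, -0.6]
grip_width: 0.0001
grasp_force: 0.0
```

Call:
{"method": "apply_moves", "body": {"commands": [[0,0,0.1,0],[0,0,0,0],[0,0,0,0],[0,0,0,0],[0,0,0,0]]}}

```text
clock: 14.35
eef_pos: [0.4444, 0.2064, 0.064]
tool_rot: [0.903, 0.431, -0.0, -0.0]
ft_force: [0.5, -0.6, 0.6]
grip_width: -0.0003
grasp_force: 0.0
```

Call:
{"method": "apply_moves", "body": {"commands": [[0,0,0.1,0],[0,0,0,0],[0,0,0,0],[0,0,0,0],[0,0,0,0]]}}

```text
clock: 14.77
eef_pos: [0.4444, 0.2064, 0.062]
tool_rot: [0.903, 0.431, 0.0, 0.0]
ft_force: [0.4, -0.5, 0.1]
grip_width: 0.0001
grasp_force: 0.0
```

Call:
{"method": "apply_moves", "body": {"commands": [[0,0,0.1,0],[0,0,0,0],[0,0,0,0],[0,0,0,0],[0,0,0,0]]}}

```text
clock: 15.18
eef_pos: [0.4444, 0.2064, 0.06]
tool_rot: [0.903, 0.431, 0.0, 0.0]
ft_force: [-0.9, 0.4, -0.4]
grip_width: 0.0001
grasp_force: 0.0
```

Call:
{"method": "apply_moves", "body": {"commands": [[0,0,0.1,0],[0,0,0,0],[0,0,0,0],[0,0,0,0],[0,0,0,0]]}}

```text
clock: 15.6
eef_pos: [0.4444, 0.2064, 0.058]
tool_rot: [0.903, 0.431, 0.0, 0.0]
ft_force: [0.7, -0.4, -0.6]
grip_width: 0.0002
grasp_force: 0.0
```

```bash
python3 - <<'E'
from h import *
s=snap("scene","pics/scene7.png")
z=lambda im,x,y,w,h,f:cv2.resize(im[y:y+h,x:x+w],None,fx=f,fy=f,interpolation=cv2.INTER_CUBIC)
cv2.imwrite("pics/c7.png",np.hstack([z(s["image"],222,200,50,60,8),z(np.load("pics/scene0.npz")["image"],222,200,50,60,8)]))
for X in([.4444,.2064,.036],[.4444,.2064,.05],[.4444,.2064,.058]): print(X,((proj(s,X)-[222,200]+.5)*8-.5).round(1))
E
```

```text
[0.4444, 0.2064, 0.036] [204.2 299.7]
[0.4444, 0.2064, 0.05] [202.6 262.2]
[0.4444, 0.2064, 0.058] [201.6 240.3]
```

View pics/c7.png

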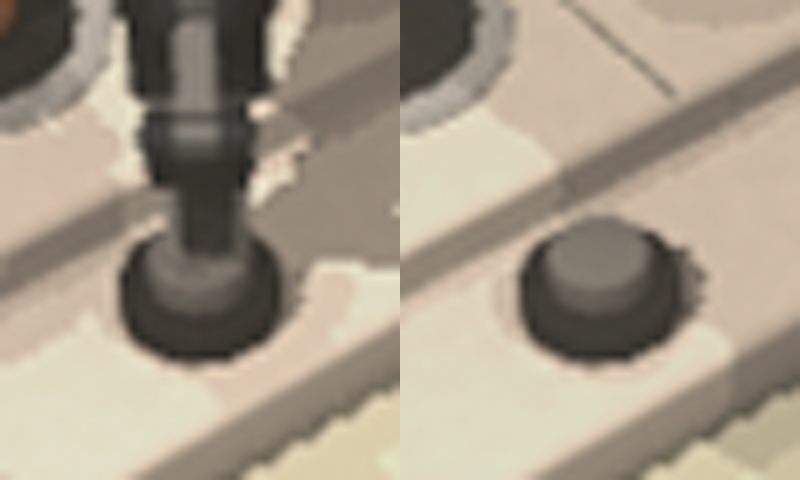

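The tip at (208,255) now overlaps the face of button 2 (centre about (200,253)), so contact should come within a few mm. I'll keep feeling down.

Call:
{"method": "apply_moves", "body": {"commands": [[0,0,0.1,0],[0,0,0,0],[0,0,0,0],[0,0,0,0],[0,0,0,0]]}}

```text
clock: 16.07
eef_pos: [0.4444, 0.2064, 0.056]
tool_rot: [0.903, 0.431, -0.0, -0.0]
ft_force: [-0.7, -0.0, 0.3]
grip_width: 0.0001
grasp_force: 0.0
```

Call:
{"method": "apply_moves", "body": {"commands": [[0,0,0.1,0],[0,0,0,0],[0,0,0,0],[0,0,0,0],[0,0,0,0]]}}

```text
clock: 16.48
eef_pos: [0.4444, 0.2065, 0.054]
tool_rot: [0.903, 0.431, -0.0, 0.0]
ft_force: [-0.5, -0.2, 0.3]
grip_width: -0.0
grasp_force: 0.1
```

Call:
{"method": "apply_moves", "body": {"commands": [[0,0,0.1,0],[0,0,0,0],[0,0,0,0],[0,0,0,0],[0,0,0,0]]}}

```text
clock: 16.9
eef_pos: [0.4445, 0.2065, 0.0522]
tool_rot: [0.903, 0.431, 0.0, 0.0]
ft_force: [-0.3, -1.2, 2.4]
grip_width: -0.0002
grasp_force: 1.2
```

Contact at about 0.053. The bottom of travel should be near 0.047.

Call:
{"method": "apply_moves", "body": {"commands": [[0,0,0.1,0],[0,0,0.1,0],[0,0,0.05,0],[0,0,0,0],[0,0,0,0]]}}

```text
clock: 17.32
eef_pos: [0.4446, 0.2065, 0.0479]
tool_rot: [0.903, 0.431, 0.0, 0.0]
ft_force: [-2.4, -1.2, 10.5]
grip_width: 0.0001
grasp_force: 5.1
```

Call:
{"method": "apply_moves", "body": {"commands": [[0,0,0.03,0],[0,0,0,0],[0,0,0,0],[0,0,0,0],[0,0,0,0]]}}

```text
clock: 17.73
eef_pos: [0.4446, 0.2065, 0.0478]
tool_rot: [0.903, 0.431, 0.001, 0.0]
ft_force: [-3.6, -0.9, 14.4]
grip_width: 0.0
grasp_force: 7.1
```

Call:
{"method": "apply_moves", "body": {"commands": [[0,0,0,0],[0,0,0,0],[0,0,0,0],[0,0,0,0],[0,0,0,0]]}}

```text
clock: 18.15
eef_pos: [0.4446, 0.2065, 0.0478]
tool_rot: [0.903, 0.431, 0.001, -0.0]
ft_force: [-4.0, -1.5, 14.7]
grip_width: 0.0004
grasp_force: 7.1
```

It is on the stop: 14 N with no further travel, held for about a second. Releasing and rising.

Call:
{"method": "apply_moves", "body": {"commands": [[0,0,-0.5,0],[0,0,-0.8,0],[0,0,-1,0],[0,0,-1,0],[0,0,-1,0]]}}

```text
clock: 18.57
eef_pos: [0.4438, 0.2062, 0.1327]
tool_rot: [0.903, 0.431, -0.001, -0.0]
ft_force: [1.1, -0.1, -0.0]
grip_width: -0.0001
grasp_force: 0.0
```

Call:
{"method": "apply_moves", "body": {"commands": [[0,0,-1,0],[0,0,-1,0],[0,0,-1,0],[0,0,-1,0],[0,0,0,0]]}}

```text
clock: 18.98
eef_pos: [0.4464, 0.2073, 0.2161]
tool_rot: [0.903, 0.431, 0.003, 0.0]
ft_force: [0.7, 0.5, 0.3]
grip_width: 0.0002
grasp_force: 0.0
```

```bash
python3 s.py; python3 - <<'E'
from h import *
s=snap("scene","pics/scene8.png"); a=np.load("pics/scene4.npz")["image"]; b=s["image"]
for n,(x,y,w,h) in dict(bottle=(203,172,26,40),button=(233,222,30,25),clear=(155,192,40,50),tub=(238,165,25,25),b1=(190,248,26,24),b3=(274,204,24,20)).items():
    A=a[y:y+h,x:x+w];B=b[y:y+h,x:x+w]; print(n,np.abs(A.astype(int)-B).mean().round(1), cv2.phaseCorrelate(A.mean(2),B.mean(2)))
E
```

```text
t 18.9833 p [0.4464 0.2073 0.2161] q [ 0.435  0.227 -0.052  1.285 -0.     2.686] w 0.0002172306666228851 f 0.0 [0.7  0.46 0.26]
[[0.629, 0.777, 0.006], [0.777, -0.629, 0.003], [0.006, 0.003, -1.0]]
bottle 3.8 ((0.49937428667927364, -0.03308853744548301), 0.9918987882027146)
button 3.5 ((0.0756319517607782, 0.5742369387206256), 0.9779242449658055)
clear 4.1 ((-0.11449086371670347, -0.04377129959155113), 0.973863175370006)
tub 12.7 ((0.34100554260227156, -0.12974369874073588), 0.767969559424776)
b1 3.3 ((0.4762884500602844, 0.18210054765562766), 0.9877931838640523)
b3 2.5 ((0.03552645078231542, -0.03950051714682168), 1.0012626862083984)
```

```bash
python3 -c "
from workcell import bot
print(bot.job_done())"
```

```text
the job is handed in; nothing more can be done
None
```

I stood the brown bottle upright on the mat of the middle place and let go, then held that place's button at its stop for about a second and released it; I left the other vessels and buttons alone, and handed the job in at about 19 s (no verdict was returned).

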